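# Load a vial rack past the sprung stop gate of a feed lane

### The job

Load the blue vial rack into the feed lane: with one fingertip press the long black pedal beside the lane down level and keep it down, so that the red stop gate stays sunk below the lane floor, while the other finger pushes the rack along the lane, past the gate and fully home against the two rubber buffers at the end. Then let the pedal go, so that the gate springs up behind the rack and locks it in. Only press and push: do not grip or lift the rack, keep off the vials standing in it so that all four stay in their wells, and leave everything else on the mat where it is.

Things in the scene. Friction and masses are not known exactly. Their poses are not given: they have to be found in the camera images.
- lane: fixed aluminium channel, 300 mm long, for the rack. Origin on its underside (on the mat), mid-channel, straight below the gate. x = the way the rack is pushed, from the open flared mouth (x -190 mm) to the end stop; z up; y negative is the robot's side. In this frame: lane floor z 30 mm; side walls 61 mm apart inside, 4 mm thick, tops at z 44 mm
- gate (a joint): angle of the sprung lever (rad) that carries pedal and gate: 0 = pedal up, gate shut; 0.16 = pedal level, gate sunk; hard stop at 0.168. Its pin lies along lane y at x 85, z 26 mm. When let go the spring returns it to 0; holding it down takes about 1 N at the pedal's free end, 2 to 3 N beside the gate
- pedal_end (a point): point on top of the pedal, mid-width, 10 mm from its free end; moves with it. The pedal is a straight bar, ribbed black rubber top (yellow end), 24 mm wide, outside the robot-side wall: lane y -38.5 to -62.5, x -160 to +40 mm. Pressed down, its top is level at lane z 46 mm all along, just above the walls; a fingertip can slide along it. Up, it is at z 83 mm, sloping down to the hinge
- lane_stop (a point): point on the lane floor below the faces of the end stop's two rubber buffers, mid-channel (x 102, y 0, z 30 mm of the lane). The buffers are at z 40 to 54 mm; behind them a grey bracket and a sensor reach z 64 mm
- rack: blue vial rack, loose in the lane before the gate, 88 mm long (x, same way as the lane's x), 58 mm wide, 0.15 to 0.31 kg. Origin: centre of its underside. End plates 46 mm high, outer faces at x -44 and +44 mm; push on the rear (-x) one, 16 to 44 mm above the lane floor. Home, its origin is at lane x 58 mm, its rear face 14 mm past the gate. Vial tops 62 mm above the lane floor
- rack_vial_1: small white vial with a green cap, 22 mm wide, 46 mm high, loose in a front well of the rack (front, +y); origin at the centre of its underside, 16 mm above the rack's underside
- rack_vial_2: the same, front well on the -y side
- rack_vial_3: the same, middle well on the -y side
- rack_vial_4: the same, rear well on the +y side
- amber_vial: bystander: amber vial with a blue cap, 30 mm wide, 66 mm high, standing on the mat; origin under its centre
- white_vial: bystander: white vial with a black cap, 27 mm wide, 56 mm high, standing on the mat; origin under its centre
- green_tape: bystander: roll of green tape lying flat, 67 mm wide, 19 mm high; origin under its centre
- rubber_stopper: bystander: red-brown rubber stopper, 32 mm wide, 28 mm high; origin under its centre
- marker_black: bystander: black marker lying on the mat, 137 mm long; origin under its centre
- petri_dish: bystander: clear petri dish, 66 mm wide, 15 mm high; origin under its centre
- gate_top (a point): middle of the top edge of the gate, a red blade 28 mm wide and 5 mm thick in a slot in the lane floor at lane x 0. Up, it stands 10 mm above the floor and bars the rack, which cannot push it down. The rack passes at angles over about 0.12. The rack is hollow below: let go while the rack is over it, the gate pops up inside and bars its rear plate

How it is judged (in metres and radians):
On the way:
1. a finger holds the pedal down, gate sunk, while the rack is being pushed over the gate (contact force between the fingers and lane above 0.3 N and value of joint gate above 0.11 rad and contact force between the fingers and rack above 0.1 N and x of rack in the frame of lane between -0.04 and 0.045 m), for 0.2 s.
At the end, for the whole second after the job is handed in: the rack stands on the lane floor within 5 mm of the rubber buffers, at rest and in line with the lane; the gate has sprung up behind it (angle below 0.02 rad); all four vials stand upright in their wells (x of rack in the frame of lane between 0.053 and 0.061 m and z of rack in the frame of lane below 0.033 m and angle between the x axis of rack and the x axis of lane, either way round below 0.06 rad and value of joint gate below 0.02 rad and linear speed of rack below 0.01 m/s and angle between each of rack_vial_1, rack_vial_2, rack_vial_3, rack_vial_4's own z axis and vertical below 0.2 rad and distance between each of rack_vial_1, rack_vial_2, rack_vial_4 and rack below 0.04 m and distance between rack_vial_3 and rack below 0.03 m); the robot touches nothing.
It fails at once if the rack is lifted off the lane floor (over 8 mm) or tipped (over 0.15 rad) (z of rack in the frame of lane above 0.038 m or angle between rack's own z axis and vertical above 0.15 rad).
It fails at once if a vial in the rack is touched with more than 1 N (contact force between the fingers and rack_vial_1 above 1 N or contact force between the fingers and rack_vial_2 above 1 N or contact force between the fingers and rack_vial_3 above 1 N or contact force between the fingers and rack_vial_4 above 1 N).
It fails at once if something else on the mat is moved more than 15 mm (distance of any of amber_vial, white_vial, green_tape, rubber_stopper, marker_black, petri_dish from where it was at the start of the episode above 0.015 m).
It also fails if it takes over 35 s, if anything falls off the work surface, if the arm or the gripper's body presses on something with over 40 N, if the wrist force passes 120 N, or if a joint passes its speed limit or range.

### The arm

A 6-joint arm with a two-finger parallel gripper is mounted at the origin on a cart in front of the work surface, level with it; the furniture and walls round the work are solid. World frame = base frame: x ahead of the robot, y to its left, z up, the work surface at z = 0. Lengths are in mm, angles in degrees, forces in N, time in s.
With the tool pointing down it reaches from about 350 to 850 mm from the base axis. Payload 8.1 kg.
Tool frame: the origin (TCP) lies midway between the tips of the shut fingers; the grasp point (between the pads) lies 19 mm behind it; x points along the fingers, z is the direction in which the jaws open and shut, and the axes are right-handed (so a half turn about x gives the same grasp; the last joint's range is limited). The gripper opens to 85 mm and grips with 20 to 120 N. Pads are 22 mm wide; open, the fingers measure 114 mm over their backs; the gripper's body (76 mm by 85 mm) begins 54 mm behind the grasp point. The pads swing forward as they close: fully open they stand 13 mm farther back than shut.
Start: joints at [68.044, 7.471, 85.268, -0, 87.261, -4.893], TCP at [176.029, 573.602, 231.292] pointing down, gripper open.
Joint ranges: [-169.43, 169.43], [-51.17, 129.36], [1.28, 143.12], [-76.62, 256.62], [0, 156.53], [-152.29, 152.29]. Speed limits (degrees/s): [136.94, 136.94, 159.86, 180, 180, 180].

### API

Orientations are given as [roll, pitch, yaw] about the fixed x, y, z axes, in that order (R = Rz(yaw) Ry(pitch) Rx(roll)).
In Python, from bench import r gives the robot as it stands. The module is installed in compiled form; this text tells all that it offers.
- The arm moves only by the tool servo_tool, never from a script. Its argument "commands" is a list that holds one entry, the list of rows, each a list of 7 numbers: the closure in counts, from 0 (fully open) to 255 (shut), then the shift along the tool's x, y, z in cm, then the turn, a rotation vector about the tool's x, y, z in degrees. A call has 1 to 8 rows; each row is the pose to reach, as a shift and turn from the pose commanded when the call began, along the tool's axes at that moment; what a row does not reach only later rows make up. A row lasts 1/10 s, in which the tool goes at most 50 mm and 8.59 degrees, less where a joint would pass 70% of its speed; a pose out of reach is approached as far as the arm can. A call with a gripper value outside its range is refused whole. The fingers move at their own pace and stop on an object; "force" is the grip in N (left out, the last holds). Time passes only in rows, so rows that repeat a pose let the fingers close. It gives the time, the measured TCP pose, the force and the opening at its end, in the units of the state.
- r.sense(): the state, without advancing time (a new reading comes with each control period).
- r.snapshot(name): name is "scene" or "top" or "wrist"; returns (picture, depth): 420x560x3 uint8, red, green, blue; 420x560 float32, mm along the optical axis (not along the pixel's ray), 0 where there is no reading.
- r.calibration(name): a dict with "fx", "fy", "cx", "cy" (pixels), "dist" ([k1, k2, p1, p2, k3] as OpenCV has them; the pictures are not rectified), "pose" (4x4, takes a point from camera to world coordinates). Camera axes: x right, y down, z forward; pixel columns grow to the right and rows downward; lengths in mm; the calibration is good to about 2 mm. A picture is of the moment at which its call begins: read the wrist's pose just before it. calibration takes no time and is no camera call; for the wrist camera it gives the pose at the moment of the call.
- r.hand_in(): hands the job in, once; it reports no verdict.
The state is a dict: "time": time; "joint_pos": joint angles; "qd": joint speeds; "joint_efforts": joint torques, N m; "tool_pos": TCP position; "tcp_rot": TCP orientation; "ft_force": force on the tool from outside, world axes, zero at the start; "wrist_torque": the same for the moment, N m; "finger_gap": finger opening in mm.
Only numpy, scipy, OpenCV 4.12 (cv2) and the standard library are available. Lean on these libraries where they do the work, as an engineer would, in place of code of your own. Each camera call takes 0.05 s, during which the arm holds its last target.

## Working session

There is one attempt and no reset: what is moved stays moved. The work goes in short steps, Python scripts to look and compute and a tool call to move; the robot and the scene stay as the last step left them, time stands still between calls to the robot, and variables do not carry over. Pictures are saved under pics/ and viewed, and the job is handed in when it is done.

Besides the shell and the picture viewer there is one more tool, called after "Emit:" as name(argument=value, ...), one argument or row to a line, values as JSON. servo_tool: Moves the arm, as the interface text tells. Its arguments: {"type":"object","properties":{"commands":{"type":"array","items":{"type":"array","items":{"type":"array","items":{"type":"number"}}}},"force":{"type":"number"}},"required":["commands"]}

```bash
mkdir -p pics
python3 - <<'E'
from bench import r
import cv2, numpy as np
s=r.sense(); print(s)
for n in ["scene","top","wrist"]:
    c=r.calibration(n); print(n,{k:np.round(v,4).tolist() for k,v in c.items()})
    p,d=r.snapshot(n); cv2.imwrite(f"pics/{n}0.png",p[:,:,::-1]); np.save(f"{n}0.npy",d)
E
```

```text
{'time': 0.0, 'joint_pos': array([ 6.80455747e+01,  7.51496673e+00,  8.53287967e+01, -4.12554480e-04,
        8.72619403e+01, -4.89401338e+00]), 'qd': array([ 0.01511963,  0.08683631, -0.00794361,  0.03632105,  0.0371841 ,
       -0.06969333]), 'joint_efforts': array([ 4.15105296e-04, -5.69375253e+01, -5.00582600e+01, -1.64774301e-04,
        1.37943242e-02,  2.52898792e-05]), 'tool_pos': array([175.81316602, 573.09073663, 230.25053414]), 'tcp_rot': array([ 175.32933171,   89.89429544, -111.73106011]), 'ft_force': array([-0.72365165,  0.2809851 ,  0.16084192]), 'wrist_torque': array([0.01736567, 0.01153883, 0.01257526]), 'finger_gap': 85.36152918634349}
scene {'fx': 445.3977, 'fy': 445.3977, 'cx': 281.8916, 'cy': 204.0727, 'dist': [-0.0875, 0.0, 0.0, 0.0, 0.0], 'pose': [[0.9145, -0.2901, 0.2821, 384.3585], [-0.4045, -0.6717, 0.6206, -399.2744], [0.0094, -0.6816, -0.7317, 807.7033], [0.0, 0.0, 0.0, 1.0]]}
top {'fx': 405.918, 'fy': 405.918, 'cx': 281.5892, 'cy': 206.3897, 'dist': [0.01, 0.0, 0.0, 0.0, 0.0], 'pose': [[0.0268, -0.9961, 0.0836, 554.0713], [-0.9996, -0.0265, 0.005, 217.9287], [-0.0028, -0.0837, -0.9965, 1180.0648], [0.0, 0.0, 0.0, 1.0]]}
wrist {'fx': 328.6788, 'fy': 328.6788, 'cx': 276.5493, 'cy': 207.1788, 'dist': [-0.0484, 0.0, 0.0, 0.0, 0.0], 'pose': [[0.2937, 0.9121, 0.286, 103.2546], [0.9559, -0.2799, -0.0889, 595.0742], [-0.001, 0.2995, -0.9541, 372.9765], [0.0, 0.0, 0.0, 1.0]]}
```

View pics/scene0.png

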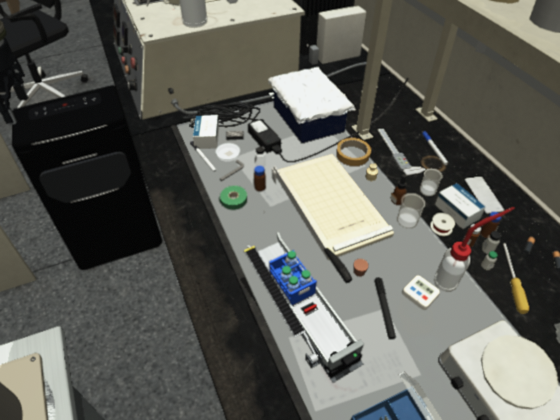

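View pics/top0.png

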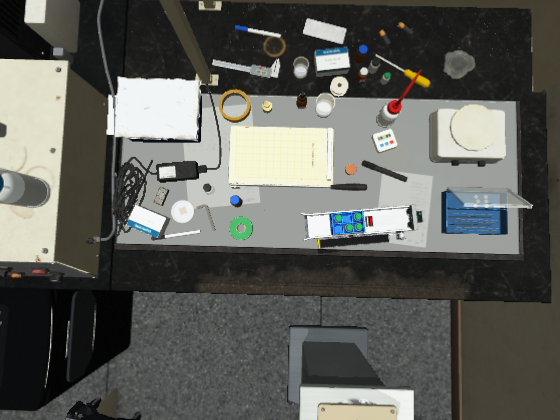

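View pics/wrist0.png

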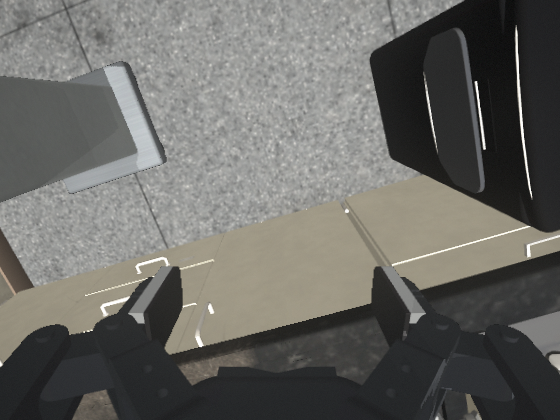

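The scene view shows the lane running from the mouth near (250,248) to the end stop near (350,350). The blue rack is at about (292,275), just before the red gate at (310,308). In the top view the lane spans columns 305–413 at row ~222, so lane x is roughly world −y. Next I'll get enlarged crops.

Run:
```python
import cv2
a=cv2.imread("pics/scene0.png")[225:380,230:380]; b=cv2.imread("pics/top0.png")[195:260,295:430]
cv2.imwrite("pics/scene0c.png",cv2.resize(a,None,fx=3.8,fy=3.8,interpolation=cv2.INTER_CUBIC))
cv2.imwrite("pics/top0c.png",cv2.resize(b,None,fx=5.8,fy=5.8,interpolation=cv2.INTER_CUBIC))
```

```text
(no output)
```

View pics/scene0c.png

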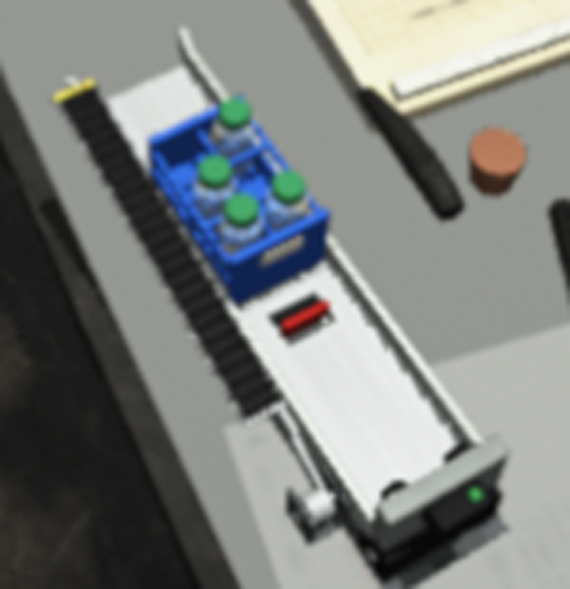

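View pics/top0c.png

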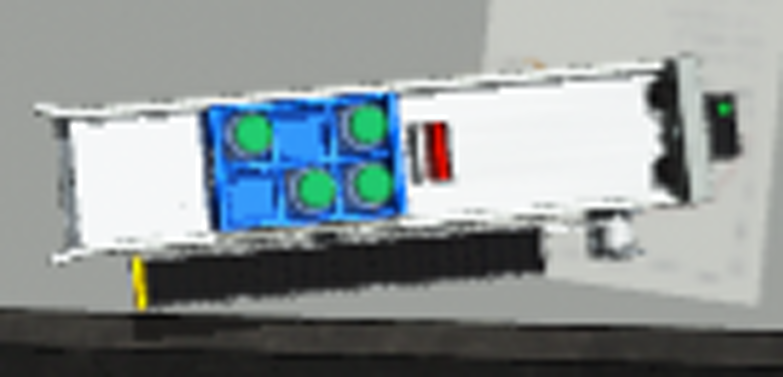

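```bash
cat > h.py <<'E'
import cv2, numpy as np
def ray(c,uv):
    K=np.array([[c["fx"],0,c["cx"]],[0,c["fy"],c["cy"]],[0,0,1.]])
    n=cv2.undistortPoints(np.array(uv,float).reshape(-1,1,2),K,np.array(c["dist"],float)).reshape(-1,2)
    P=np.array(c["pose"]); d=np.c_[n,np.ones(len(n))]@P[:3,:3].T
    return P[:3,3],d
def plane(c,uv,z):
    o,d=ray(c,uv); return o+d*((z-o[2])/d[:,2])[:,None]
def tri(c1,u1,c2,u2):
    o1,d1=ray(c1,u1);o2,d2=ray(c2,u2)
    d1=d1[0]/np.linalg.norm(d1);d2=d2[0]/np.linalg.norm(d2)
    t=np.linalg.lstsq(np.c_[d1,-d2],o2-o1,rcond=None)[0]
    a=o1+t[0]*d1;b=o2+t[1]*d2
    return (a+b)/2,np.linalg.norm(a-b)
def proj(c,p):
    P=np.linalg.inv(np.array(c["pose"]));K=np.array([[c["fx"],0,c["cx"]],[0,c["fy"],c["cy"]],[0,0,1.]])
    return cv2.projectPoints(np.array(p,float).reshape(-1,3),cv2.Rodrigues(P[:3,:3])[0],P[:3,3],K,np.array(c["dist"],float))[0].reshape(-1,2)
def hsv(img,lo,hi): return cv2.inRange(cv2.cvtColor(img,cv2.COLOR_BGR2HSV),lo,hi)
def cen(m,box):
    q=np.zeros_like(m);x0,y0,x1,y1=box;q[y0:y1,x0:x1]=m[y0:y1,x0:x1]
    M=cv2.moments(q,True); return (M["m10"]/M["m00"],M["m01"]/M["m00"]),M["m00"]
E
python3 - <<'E'
from h import *
from bench import r
S=cv2.imread("pics/scene0.png");T=cv2.imread("pics/top0.png");cs=r.calibration("scene");ct=r.calibration("top")
bs=(230,225,380,380);bt=(295,195,430,260)
for n,lo,hi in [("red",(0,150,90),(6,255,255)),("yel",(22,120,120),(35,255,255)),("blue",(105,120,60),(125,255,255))]:
    us,a=cen(hsv(S,lo,hi),bs);ut,b=cen(hsv(T,lo,hi),bt)
    print(n,us,a,ut,b,tri(cs,us,ct,ut))
q=lambda l:[(x/5.8+295-.4,y/5.8+195-.4) for x,y in l]
print("farwall z44",plane(ct,q([(130,102),(655,66)]),44))
print("stop plate",plane(ct,q([(688,62),(700,200)]),50))
print("rack rear top corners z76",plane(ct,q([(208,108),(217,229)]),76))
print("rack front",plane(ct,q([(396,94),(404,213)]),76))
E
```

```text
red (309.44736842105266, 307.7894736842105) 38.0 (370.2173913043478, 221.04347826086956) 23.0 (array([615.26155774, -24.85638716,  47.0547484 ]), np.float64(1.172228525956003))
yel (248.6, 248.93333333333334) 15.0 (318.5, 243.5) 18.0 (array([548.91418475, 122.13183449,  91.47939828]), np.float64(0.5505516171873476))
blue (290.8647450110865, 279.10643015521066) 902.0 (345.8164705882353, 222.58588235294118) 425.0 (array([608.13963054,  44.48202323,  54.76382597]), np.float64(0.1462689634201016))
farwall z44 [[ 635.73202134  123.87092565   44.        ]
 [ 659.94337709 -129.34044875   44.        ]]
stop plate [[ 661.73602135 -143.32302334   50.        ]
 [ 595.58674194 -149.01734888   50.        ]]
rack rear top corners z76 [[631.58416795  89.85565922  76.        ]
 [574.99489319  84.70611864  76.        ]]
rack front [[640.52975131   1.75134269  76.        ]
 [584.82133523  -2.53894786  76.        ]]
```

```bash
cat >> h.py <<'E'
from scipy.spatial.transform import Rotation as Ro
def Rt(s): return Ro.from_euler("xyz",s["tcp_rot"],degrees=True).as_matrix()
E
python3 - <<'E'
from h import *
from bench import r
s=r.sense();R=Rt(s);print(R.round(3));c=r.calibration("wrist")
print("cam in tool",(R.T@(np.array(c["pose"])[:3,3]-s["tool_pos"])).round(1), (R.T@np.array(c["pose"])[:3,:3]).round(3))
ex=np.array([.0956,-.9954,0]);ey=np.array([.9954,.0956,0])
for sg in (1,-1):
    z=sg*ey;x=np.array([0,0,-1.]);y=np.cross(z,x);G=np.c_[x,y,z]
    print(sg,"rotvec tool deg",np.degrees(Ro.from_matrix(R.T@G).as_rotvec()).round(2),"cam would be at",(G@(R.T@(np.array(c["pose"])[:3,3]-s["tool_pos"]))).round(0))
for p in ([579,102,300],): print("shift cm",(R.T@(np.array(p)-s["tool_pos"])/10).round(2))
E
```

```text
[[-0.001 -0.956  0.293]
 [-0.001  0.293  0.956]
 [-1.     0.    -0.001]]
cam in tool [-142.6   75.8   -0.6] [[-0.001 -0.3    0.954]
 [-0.    -0.954 -0.3  ]
 [ 1.    -0.     0.001]]
1 rotvec tool deg [ 6.745e+01 -8.000e-02  4.000e-02] cam would be at [ -8.  75. 143.]
-1 rotvec tool deg [-1.1255e+02 -5.0000e-02 -9.0000e-02] cam would be at [  8. -75. 143.]
shift cm [ -6.91 -52.36 -33.23]
```

Emit:
servo_tool(
  commands=[
    [[140,-0.5,-3.7,-2.4,5,0,0],[140,-1,-7.5,-4.7,10,0,0],[140,-1.5,-11.2,-7.1,15,0,0],[140,-2,-15,-9.5,20,0,0],[140,-2.5,-18.7,-11.9,25,0,0],[140,-3,-22.4,-14.2,30,0,0],[140,-3.5,-26.2,-16.6,35,0,0],[140,-4,-30,-19,40,0,0]],
  ],
  force=20,
)

```text
time: 0.95
tool_pos: [407.8, 302.3, 271.3]
tcp_rot: [-178.8, 90.0, -146.0]
ft_force: [0.0, -0.4, 0.3]
finger_gap: 38.6
```

```bash
cat >> h.py <<'E'
import json
def goto(r,p,ex=(.0956,-.9954,0)):
    s=r.sense();R=Rt(s);ex=np.array(ex)/np.linalg.norm(ex);z=np.array([-ex[1],ex[0],0]);x=np.array([0,0,-1.]);G=np.c_[x,np.cross(z,x),z]
    print("t",s["time"],"pos",s["tool_pos"].round(1),"gap",round(s["finger_gap"],1),"F",s["ft_force"].round(2))
    print("shift cm",(R.T@(np.array(p)-s["tool_pos"])/10).round(2),"rotvec",np.degrees(Ro.from_matrix(R.T@G).as_rotvec()).round(2),"j",s["joint_pos"].round(0))
E
python3 - <<'E'
from h import *
from bench import r
goto(r,[579,102,300])
E
```

```text
t 0.95 pos [407.8 302.3 271.3] gap 38.6 F [ 0.02 -0.4   0.3 ]
shift cm [ -2.87 -26.11   3.56] rotvec [ 2.726e+01 -1.000e-02  0.000e+00] j [31. -8. 96. -0. 91. -2.]
```

Emit:
servo_tool(
  commands=[
    [[140,-0.5,-4,0.6,4.5,0,0],[140,-1,-8.5,1.2,9,0,0],[140,-1.5,-13,1.8,13.5,0,0],[140,-2,-17.5,2.4,18,0,0],[140,-2.5,-22,3,22.5,0,0],[140,-2.8,-26,3.5,27,0,0],[140,-2.8,-26,3.5,27,0,0],[140,-2.8,-26,3.5,27,0,0]],
  ],
)

```text
time: 1.75
tool_pos: [577.9, 103.9, 298.6]
tcp_rot: [168.3, 89.9, 174.2]
ft_force: [0.2, -0.4, 0.2]
finger_gap: 38.2
```

Run:
```python
from h import *
from bench import r
goto(r,[579,102,300])
import pickle
c=r.calibration("wrist");p,d=r.snapshot("wrist");cv2.imwrite("pics/w1.png",p[:,:,::-1]);np.save("w1.npy",d);pickle.dump(c,open("w1.pkl","wb"))
```

```text
t 1.75 pos [577.9 103.9 298.6] gap 38.2 F [ 0.18 -0.39  0.19]
shift cm [-0.14 -0.2   0.09] rotvec [ 0.37 -0.08 -0.02] j [ 5.  5. 81.  0. 94. -1.]
```

View pics/w1.png

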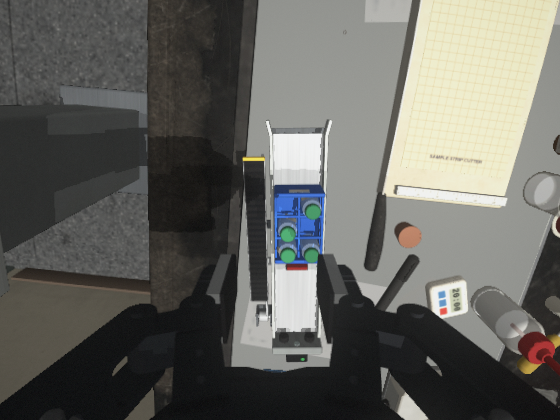

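The wrist view looks straight down on the lane, with lane x pointing down the image. The yellow pedal end is at (254,159), the rack at (275–325, 186–264), the gate at (297,267) and the stop near row 340. The walls are at columns ~271 and ~324.

Run:
```python
from h import *
import pickle
c=pickle.load(open("w1.pkl","rb"));W=cv2.imread("pics/w1.png");D=np.load("w1.npy")
def pt(u,v,k=1):
    d=np.median(D[int(v)-k:int(v)+k+1,int(u)-k:int(u)+k+1]);o,dr=ray(c,[(u,v)]);return (o+dr[0]*d).round(1)
print("floor",pt(297,160),pt(297,300),"mat",pt(350,160),pt(345,250),"pedal",pt(254,180),pt(258,280),"rack top rear",pt(300,190,0))
box=(235,110,340,370)
for n,lo,hi,z in [("red",(0,150,90),(6,255,255),39),("yel",(22,120,120),(35,255,255),83)]:
    u,a=cen(hsv(W,lo,hi),box);print(n,u,a,plane(c,[u],z)[0].round(1),pt(*u,0))
m=hsv(W,(105,120,60),(128,255,255));q=np.zeros_like(m);q[150:280,265:335]=m[150:280,265:335]
ct=max(cv2.findContours(q,0,1)[0],key=cv2.contourArea);print("blue",cv2.boundingRect(ct),cv2.minAreaRect(ct))
crop=W[110:370,230:345];cv2.imwrite("pics/w1c.png",cv2.resize(crop[:145],None,fx=5,fy=4,interpolation=cv2.INTER_CUBIC))
cv2.imwrite("pics/w1d.png",cv2.resize(crop[140:],None,fx=5,fy=4,interpolation=cv2.INTER_CUBIC))
```

```text
floor [602.1 117.   38.7] [626.3 -80.8  37.1] mat [674.7 119.5   7.3] [689.3 -10.1   7.5] pedal [554.   98.2  89.3] [568.7 -37.3  66.7] rack top rear [607.5  87.   68.3]
red (295.9767441860465, 267.6046511627907) 43.0 [618.4 -29.   39. ] [617.4 -24.6  47.5]
yel (253.12359550561797, 158.48314606741573) 89.0 [550.8 120.7  83. ] [551.3 122.   91.3]
blue (274, 185, 51, 79) ((299.0, 224.0), (78.0, 50.0), 90.0)
```

View pics/w1c.png

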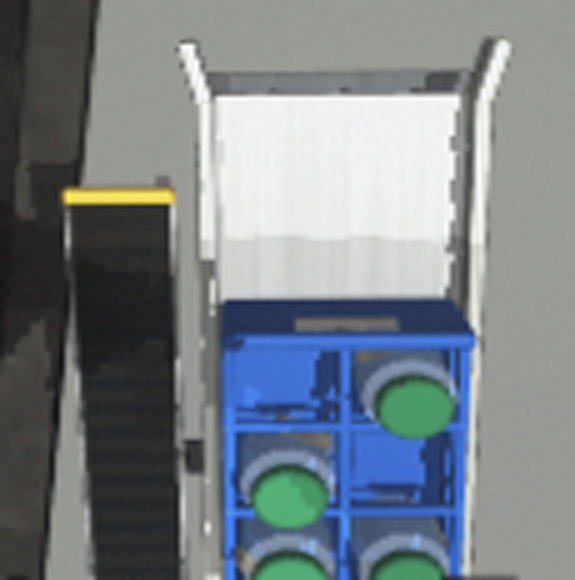

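View pics/w1d.png

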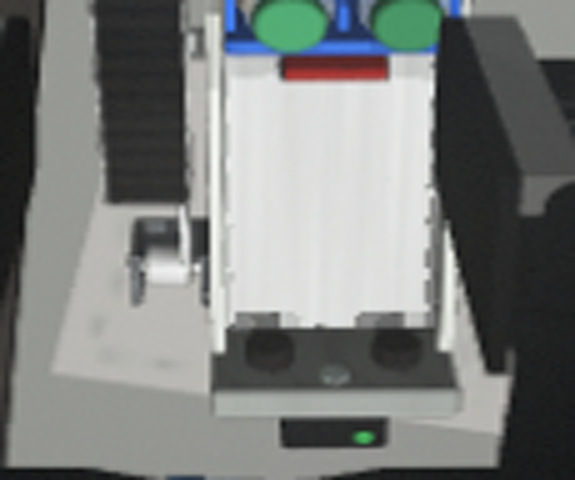

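Run:
```python
from h import *
import pickle
c=pickle.load(open("w1.pkl","rb"))
C=lambda x,y:(230+x/5-.4,110+y/4-.4)
Dd=lambda x,y:(230+x/5-.4,250+y/4-.4)
L=plane(c,[C(207,130),Dd(216,340)],51.5);Rr=plane(c,[C(483,130),Dd(448,330)],51.5)
P=plane(c,[C(64,190),C(174,190)],91.5);Q=plane(c,[Dd(105,202),Dd(188,202)],60.5)
rk=plane(c,[C(222,340),C(474,340)],83.5)
fr=plane(c,[Dd(228,48),Dd(465,48)],83.5)
bk=plane(c,[Dd(215,335),Dd(460,335)],60)
for n,v in dict(L=L,R=Rr,P=P,Q=Q,rackrear=rk,rackfront=fr,bracket=bk).items(): print(n,v.round(1).tolist())
for v in (L,Rr,np.array([P.mean(0),Q.mean(0)])):
    d=v[1]-v[0];print("ang",np.degrees(np.arctan2(d[1],d[0])))
```

```text
L [[568.3, 136.8, 51.5], [596.9, -131.9, 51.5]]
R [[632.7, 143.5, 51.5], [662.2, -121.0, 51.5]]
P [[539.8, 122.4, 91.5], [563.1, 124.7, 91.5]]
Q [[561.3, -72.3, 60.5], [583.4, -70.0, 60.5]]
rackrear [[577.5, 82.4, 83.5], [634.1, 88.2, 83.5]]
rackfront [[587.3, -0.5, 83.5], [644.1, 5.2, 83.5]]
bracket [[595.9, -123.0, 60.0], [663.8, -116.3, 60.0]]
ang -83.9191720254162
ang -83.64320432844575
ang -83.85766103539771
```

```bash
cat >> h.py <<'E'
EX=np.array([.1071,-.9942,0]);EY=np.array([.9942,.1071,0]);O=np.array([618.1,-26.0,7.5]);EZ=np.array([0,0,1.])
def lane(p): q=np.asarray(p)-O; return np.array([q@EX,q@EY,q[2]])
def go(r,l,tilt=5,yaw=0):
    s=r.sense();R=Rt(s);x=np.array([0,0,-1.]);G=np.c_[x,-EX,EY]@Ro.from_euler("z",-tilt,degrees=True).as_matrix()
    p=O+l[0]*EX+l[1]*EY+l[2]*EZ
    print("t",s["time"],"lane",lane(s["tool_pos"]).round(1),"gap",round(s["finger_gap"],1),"Flane",[round(float(s["ft_force"]@a),2) for a in (EX,EY,EZ)])
    print("shift cm",(R.T@(p-s["tool_pos"])/10).round(2),"rotvec",np.degrees(Ro.from_matrix(R.T@G).as_rotvec()).round(2))
    print("1mm lane x,y,z in tool mm:",(R.T@np.c_[EX,EY,EZ]).round(3).tolist())
E
python3 - <<'E'
from h import *
from bench import r
go(r,[-132,-24,120])
E
```

```text
t 1.8 lane [-134.4  -26.4  291.2] gap 38.4 Flane [0.07, 0.2, -0.74]
shift cm [17.12 -0.25  0.26] rotvec [-0.2  -0.08 -5.03]
1mm lane x,y,z in tool mm: [[-0.0, -0.001, -1.0], [-1.0, 0.004, 0.0], [0.004, 1.0, -0.001]]
```

Emit:
servo_tool(
  commands=[
    [[140,4,-0.1,0.1,-0.2,-0.1,-2.5],[140,8,-0.2,0.2,-0.2,-0.1,-5],[140,12,-0.25,0.25,-0.2,-0.1,-5],[140,15.5,-0.25,0.25,-0.2,-0.1,-5],[140,17,-0.25,0.25,-0.2,-0.1,-5],[140,17,-0.25,0.25,-0.2,-0.1,-5]],
  ],
)

```text
time: 2.4
tool_pos: [578.2, 103.3, 126.7]
tcp_rot: [-92.3, 85.0, -86.0]
ft_force: [0.1, -0.4, -0.3]
finger_gap: 38.8
```

Run:
```python
from h import *
from bench import r
go(r,[-130,-24,80])
import pickle
c=r.calibration("wrist");p,d=r.snapshot("wrist");cv2.imwrite("pics/w2.png",p[:,:,::-1]);np.save("w2.npy",d);pickle.dump(c,open("w2.pkl","wb"))
```

```text
t 2.4 lane [-132.8  -25.9  119.2] gap 38.8 Flane [0.46, 0.09, -0.35]
shift cm [3.93 0.06 0.2 ] rotvec [ 0.11 -0.19 -0.  ]
1mm lane x,y,z in tool mm: [[0.087, -0.003, -0.996], [-0.996, -0.002, -0.087], [-0.002, 1.0, -0.003]]
```

View pics/w2.png

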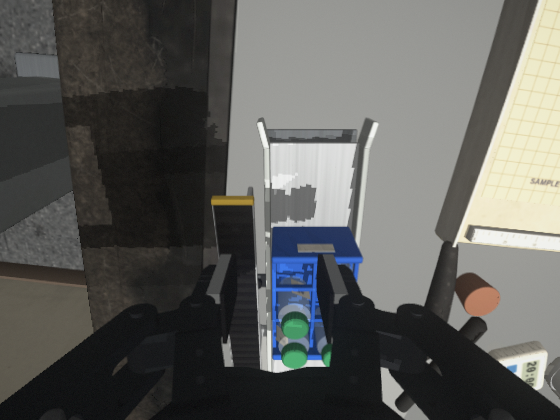

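Run:
```python
from h import *
from bench import r
import pickle
c=pickle.load(open("w2.pkl","rb"));D=np.load("w2.npy");W=cv2.imread("pics/w2.png")
s=r.sense();R=Rt(s)
# cloud into tool frame, region of fingers
vv,uu=np.mgrid[235:335,195:360];uv=np.c_[uu.ravel(),vv.ravel()];o,d=ray(c,uv);X=o+d*D[235:335,195:360].reshape(-1,1)
T=(X-s["tool_pos"])@R
for nm,sel in (("left",T[:,2]<0),("right",T[:,2]>0)):
    for x0,x1 in ((-8,2),(-20,-8),(-30,-20),(-40,-30),(-50,-40),(-60,-50)):
        k=sel&(T[:,0]>x0)&(T[:,0]<x1)&(abs(T[:,1])<40)&(abs(T[:,2])<50)
        if k.sum()>5: print(nm,x0,x1,k.sum(),"y",np.percentile(T[k,1],[2,98]).round(1),"z",np.percentile(T[k,2],[2,50,98]).round(1))
cv2.imwrite("pics/w2c.png",cv2.resize(W[230:390,190:370],None,fx=4,fy=3.6,interpolation=cv2.INTER_CUBIC))
for y in (-62.5,-38.5): print(proj(c,O-150*EX+y*EY+83*EZ))
```

```text
left -8 2 200 y [-10.3  10.9] z [-32.5 -20.8 -20.5]
left -20 -8 563 y [-9.8 11.1] z [-34.  -23.8 -20.5]
left -30 -20 565 y [-9.6 11.4] z [-33.4 -23.2 -20.5]
left -40 -30 632 y [-7.3 11.9] z [-28.4 -21.9 -20.5]
left -50 -40 397 y [ 3.8 13.7] z [-28.6 -25.2 -21.6]
left -60 -50 308 y [10.9 12.5] z [-26.9 -23.3 -19.5]
right -8 2 207 y [-10.4  11. ] z [17.9 18.1 29.9]
right -20 -8 559 y [-9.3 11.2] z [17.9 21.1 31.4]
right -30 -20 569 y [-9.8 11.3] z [18.  20.9 31.2]
right -40 -30 655 y [-7.3 12. ] z [18.  19.6 25.9]
right -50 -40 422 y [ 3.6 13.6] z [19.1 23.  26.5]
right -60 -50 310 y [11.  12.6] z [17.5 21.2 24.7]
[[211.34128269 206.98908418]]
[[253.69155856 207.08449381]]
```

View pics/w2c.png

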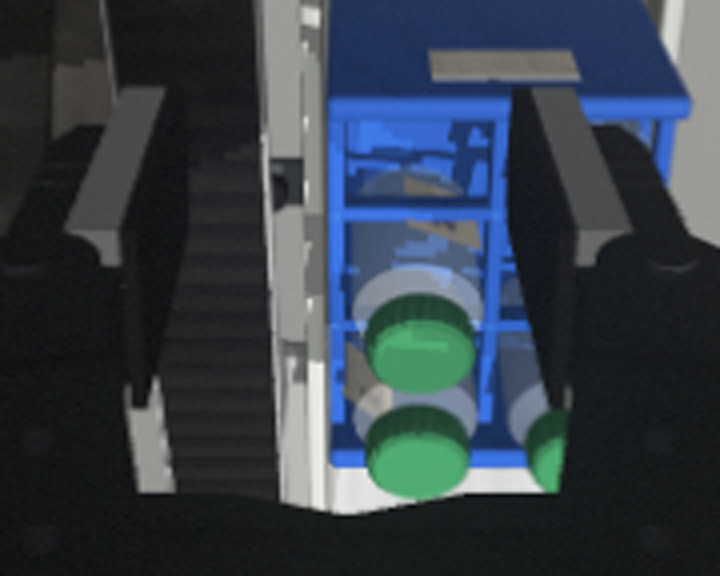

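Run:
```python
from h import *
from bench import r
import pickle
c=pickle.load(open("w2.pkl","rb"))
for p,z in [((272,256.5),83.5),((361,260),83.5),((231,197),91),((264,143),37.5),((355,143),37.5)]:
    print(p,lane(plane(c,[p],z)[0]).round(1))
go(r,[-132,-23.5,84])
```

```text
(272, 256.5) [-113.6  -28.4   76. ]
(361, 260) [-111.1   27.8   76. ]
(231, 197) [-156.2  -51.    83.5]
(264, 143) [-175.7  -34.4   30. ]
(355, 143) [-175.9   28.1   30. ]
t 2.45 lane [-132.6  -24.2  121.8] gap 38.6 Flane [0.27, 0.36, -0.16]
shift cm [3.78 0.27 0.06] rotvec [ 0.07  0.03 -0.  ]
1mm lane x,y,z in tool mm: [[0.087, 0.0, -0.996], [-0.996, -0.001, -0.087], [-0.001, 1.0, 0.0]]
```

Emit:
servo_tool(
  commands=[
    [[140,2.0,0.17,0.05,0,0,0],[140,3.5,0.3,0.05,0,0,0],[140,4.5,0.39,0.05,0,0,0],[140,5.3,0.46,0.05,0,0,0],[140,6.0,0.52,0.05,0,0,0],[140,6.0,0.52,0.05,0,0,0],[140,6.0,0.52,0.05,0,0,0]],
  ],
)

```text
time: 3.15
tool_pos: [581.2, 102.5, 69.3]
tcp_rot: [-89.0, 85.0, -82.9]
ft_force: [-0.4, -1.0, 1.4]
finger_gap: 38.8
```

Run:
```python
from h import *
from bench import r
go(r,[-132,-23.5,46])
```

```text
t 3.15 lane [-131.7  -22.9   61.8] gap 38.8 Flane [0.97, -0.52, 1.39]
shift cm [ 1.57  0.17 -0.06] rotvec [-0.02  0.08  0.01]
1mm lane x,y,z in tool mm: [[0.087, 0.001, -0.996], [-0.996, 0.0, -0.087], [0.0, 1.0, 0.002]]
```

Emit:
servo_tool(
  commands=[
    [[140,0.6,0.05,0,0,0,0],[140,1.2,0.1,0,0,0,0],[140,1.2,0.1,0,0,0,0],[140,1.2,0.1,0,0,0,0]],
  ],
)

```text
time: 3.55
tool_pos: [580.9, 102.4, 56.7]
tcp_rot: [-89.5, 85.0, -83.4]
ft_force: [-0.6, 0.9, 1.0]
finger_gap: 38.3
```

Emit:
servo_tool(
  commands=[
    [[140,0.15,0.01,0,0,0,0],[140,0.15,0.01,0,0,0,0]],
  ],
)

```text
time: 3.75
tool_pos: [581.2, 102.5, 55.5]
tcp_rot: [-88.9, 85.0, -82.8]
ft_force: [-0.5, -1.1, 1.7]
finger_gap: 38.5
```

Run:
```python
from h import *
from bench import r
go(r,[-132,-23.5,46])
c=r.calibration("wrist");p,d=r.snapshot("wrist");cv2.imwrite("pics/w3.png",p[:,:,::-1])
p,d=r.snapshot("scene");cv2.imwrite("pics/s3.png",cv2.resize(p[225:380,230:380,::-1],None,fx=3.8,fy=3.8,interpolation=cv2.INTER_CUBIC))
go(r,[-132,-23.5,46])
```

```text
t 3.75 lane [-131.7  -22.9   48. ] gap 38.5 Flane [1.02, -0.64, 1.71]
shift cm [ 0.2   0.05 -0.06] rotvec [-0.02  0.1  -0.  ]
1mm lane x,y,z in tool mm: [[0.087, 0.002, -0.996], [-0.996, 0.0, -0.087], [0.0, 1.0, 0.002]]
t 3.85 lane [-131.7  -22.9   48.1] gap 38.5 Flane [-0.29, -0.34, 1.21]
shift cm [ 0.21  0.05 -0.06] rotvec [-0.01  0.1  -0.  ]
1mm lane x,y,z in tool mm: [[0.087, 0.002, -0.996], [-0.996, 0.0, -0.087], [0.0, 1.0, 0.002]]
```

View pics/w3.png

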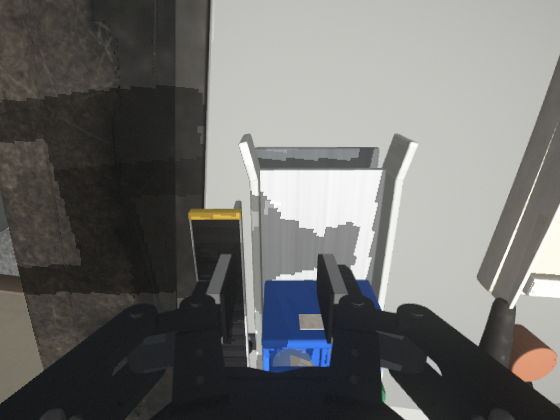

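View pics/s3.png

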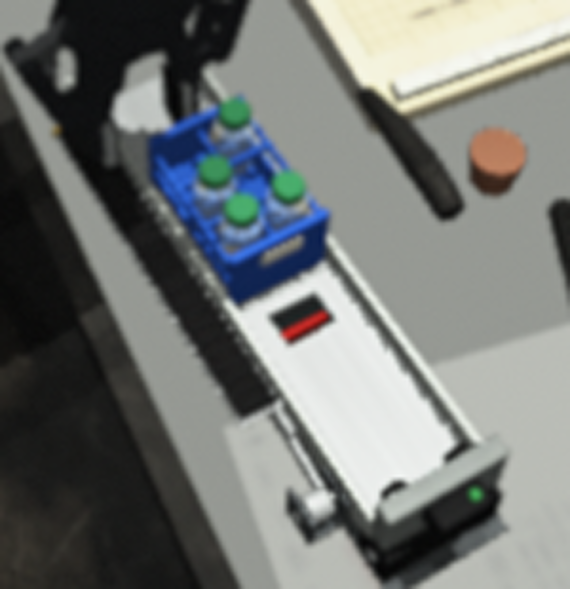

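The wrist view shows the left finger on the pedal, whose yellow end is at (215,214) and now nearly level. The scene crop shows the red gate sunk in its slot at (302,318). Next I'll feel for the hard stop so I can fix the height.

Emit:
servo_tool(
  commands=[
    [[140,0.15,0.01,0,0,0,0],[140,0.15,0.01,0,0,0,0]],
  ],
)

```text
time: 4.05
tool_pos: [581.2, 102.5, 53.9]
tcp_rot: [-88.8, 85.0, -82.7]
ft_force: [0.1, -0.1, 1.8]
finger_gap: 38.9
```

Emit:
servo_tool(
  commands=[
    [[140,0.1,0.01,0,0,0,0],[140,0.1,0.01,0,0,0,0]],
  ],
)

```text
time: 4.25
tool_pos: [581.2, 102.5, 52.9]
tcp_rot: [-88.9, 85.0, -82.8]
ft_force: [-0.4, 0.2, 1.4]
finger_gap: 38.6
```

Emit:
servo_tool(
  commands=[
    [[140,0.1,0.01,0,0,0,0],[140,0.1,0.01,0,0,0,0]],
  ],
)

```text
time: 4.45
tool_pos: [581.2, 102.5, 51.9]
tcp_rot: [-89.0, 85.0, -82.8]
ft_force: [0.1, 0.9, 1.4]
finger_gap: 38.4
```

Emit:
servo_tool(
  commands=[
    [[140,0.1,0.01,0,0,0,0],[140,0.1,0.01,0,0,0,0]],
  ],
)

```text
time: 4.65
tool_pos: [581.3, 102.5, 51.1]
tcp_rot: [-88.9, 85.0, -82.7]
ft_force: [-0.2, 0.7, 3.0]
finger_gap: 38.3
```

Run:
```python
from h import *
from bench import r
go(r,[-132,-23.5,46])
```

```text
t 4.65 lane [-131.7  -22.9   43.6] gap 38.3 Flane [-0.73, -0.15, 3.03]
shift cm [-0.25  0.01 -0.06] rotvec [-0.01  0.1  -0.  ]
1mm lane x,y,z in tool mm: [[0.087, 0.002, -0.996], [-0.996, 0.0, -0.087], [0.0, 1.0, 0.002]]
```

Emit:
servo_tool(
  commands=[
    [[140,0.05,0,0,0,0,0],[140,0.05,0,0,0,0,0]],
  ],
)

```text
time: 4.85
tool_pos: [581.3, 102.5, 50.7]
tcp_rot: [-88.8, 85.0, -82.7]
ft_force: [-1.1, 0.6, 4.6]
finger_gap: 38.4
```

Emit:
servo_tool(
  commands=[
    [[140,-0.26,-0.02,0,0,0,0],[140,-0.22,-0.52,0,0,0,0],[140,-0.17,-1.02,0,0,0,0],[140,-0.13,-1.52,0,0,0,0],[140,-0.08,-2.02,0,0,0,0],[140,-0.08,-2.02,0,0,0,0]],
  ],
)

```text
time: 5.45
tool_pos: [583.5, 81.5, 53.1]
tcp_rot: [-89.0, 85.0, -82.9]
ft_force: [0.4, 0.3, 0.8]
finger_gap: 38.8
```

Run:
```python
from h import *
from bench import r
go(r,[3,-23.5,45.5])
p,d=r.snapshot("scene");cv2.imwrite("pics/s4.png",cv2.resize(p[225:380,230:380,::-1],None,fx=3.8,fy=3.8,interpolation=cv2.INTER_CUBIC))
```

```text
t 5.45 lane [-110.5  -22.9   45.6] gap 38.8 Flane [-0.29, 0.42, 0.79]
shift cm [  1.   -11.31  -0.05] rotvec [-0.06  0.09  0.03]
1mm lane x,y,z in tool mm: [[0.088, 0.002, -0.996], [-0.996, 0.001, -0.088], [0.001, 1.0, 0.002]]
```

View pics/s4.png

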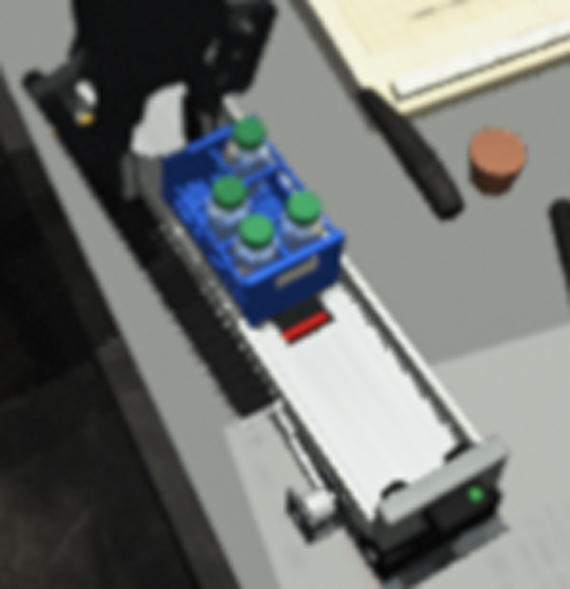

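The rack has moved about 12 mm with the finger and is still upright. The gate at (305,325) is still sunk, so I'll keep pushing.

Emit:
servo_tool(
  commands=[
    [[140,0.04,-0.5,0,0,0,0],[140,0.1,-1.2,0,0,0,0],[140,0.17,-2.0,0,0,0,0],[140,0.24,-2.8,0,0,0,0],[140,0.31,-3.6,0,0,0,0],[140,0.38,-4.4,0,0,0,0],[140,0.45,-5.1,0,0,0,0],[140,0.48,-5.5,0,0,0,0]],
  ],
)

```text
time: 6.3
tool_pos: [589.3, 26.7, 53.0]
tcp_rot: [-89.1, 85.0, -82.9]
ft_force: [-0.5, 2.3, 1.1]
finger_gap: 38.3
```

Run:
```python
from h import *
from bench import r
go(r,[3,-23.5,45.5])
p,d=r.snapshot("scene");cv2.imwrite("pics/s5.png",cv2.resize(p[225:380,230:380,::-1],None,fx=3.8,fy=3.8,interpolation=cv2.INTER_CUBIC))
```

```text
t 6.3 lane [-55.5 -23.   45.5] gap 38.3 Flane [-2.33, -0.25, 1.11]
shift cm [ 0.51 -5.83 -0.04] rotvec [-0.05  0.08  0.  ]
1mm lane x,y,z in tool mm: [[0.087, 0.001, -0.996], [-0.996, 0.001, -0.087], [0.001, 1.0, 0.001]]
```

View pics/s5.png

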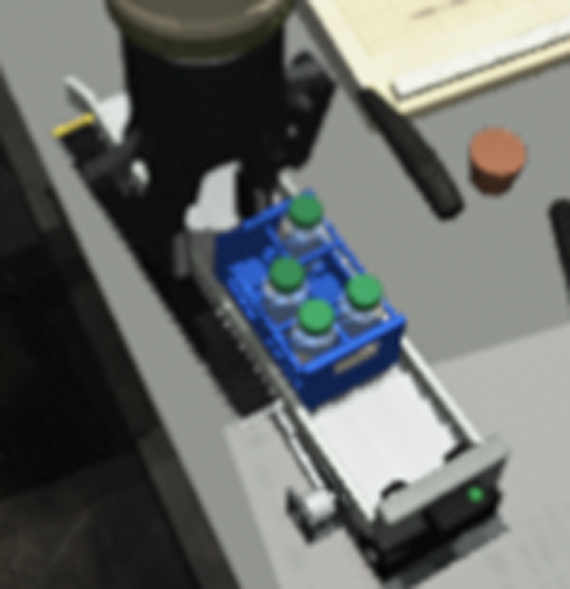

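The rack now spans the gate with all four vials upright. The arm's −x reaction reads about 2 N.

Emit:
servo_tool(
  commands=[
    [[140,0.04,-0.5,0,0,0,0],[140,0.1,-1.2,0,0,0,0],[140,0.17,-1.9,0,0,0,0],[140,0.23,-2.6,0,0,0,0],[140,0.29,-3.3,0,0,0,0],[140,0.35,-4.0,0,0,0,0],[140,0.4,-4.6,0,0,0,0],[140,0.44,-5.0,0,0,0,0]],
  ],
)

```text
time: 7.15
tool_pos: [594.7, -22.9, 53.1]
tcp_rot: [-88.9, 85.0, -82.8]
ft_force: [-0.4, 3.6, 2.3]
finger_gap: 38.3
```

Run:
```python
from h import *
from bench import r
go(r,[3,-23.5,45.5])
p,d=r.snapshot("scene");cv2.imwrite("pics/s6.png",cv2.resize(p[225:380,230:380,::-1],None,fx=3.8,fy=3.8,interpolation=cv2.INTER_CUBIC))
```

```text
t 7.15 lane [ -5.6 -23.   45.6] gap 38.3 Flane [-3.65, -0.05, 2.27]
shift cm [ 0.08 -0.85 -0.05] rotvec [-0.04  0.09 -0.  ]
1mm lane x,y,z in tool mm: [[0.087, 0.002, -0.996], [-0.996, 0.001, -0.087], [0.0, 1.0, 0.002]]
```

View pics/s6.png

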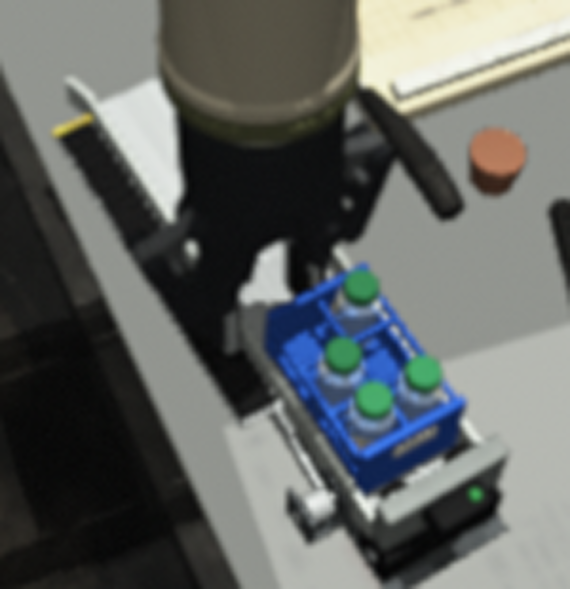

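Nearly home: about 8 mm is left. I'll go slowly and watch the force for the buffers.

Emit:
servo_tool(
  commands=[
    [[140,0.02,-0.2,0,0,0,0],[140,0.04,-0.4,0,0,0,0],[140,0.06,-0.6,0,0,0,0],[140,0.06,-0.6,0,0,0,0]],
  ],
)

```text
time: 7.6
tool_pos: [595.4, -28.4, 53.1]
tcp_rot: [-88.8, 85.0, -82.6]
ft_force: [-0.7, 1.5, 2.8]
finger_gap: 38.6
```

Emit:
servo_tool(
  commands=[
    [[140,0.01,-0.1,0,0,0,0],[140,0.02,-0.2,0,0,0,0],[140,0.02,-0.2,0,0,0,0]],
  ],
)

```text
time: 7.9
tool_pos: [595.6, -30.2, 53.1]
tcp_rot: [-88.7, 85.0, -82.6]
ft_force: [-0.2, 4.7, 3.4]
finger_gap: 38.7
```

Emit:
servo_tool(
  commands=[
    [[140,0.01,-0.1,0,0,0,0],[140,0.01,-0.1,0,0,0,0]],
  ],
)

```text
time: 8.1
tool_pos: [595.6, -30.4, 53.1]
tcp_rot: [-88.8, 85.1, -82.7]
ft_force: [-0.5, 8.4, 5.0]
finger_gap: 38.2
```

The reaction jumped from about 4.7 to 8.4 N over 0.2 mm of travel, so the rack is on the buffers. I'll check with a picture before letting go.

Run:
```python
from h import *
from bench import r
go(r,[0,-23.5,45.5])
p,d=r.snapshot("scene");cv2.imwrite("pics/s7.png",cv2.resize(p[225:380,230:380,::-1],None,fx=3.8,fy=3.8,interpolation=cv2.INTER_CUBIC))
```

```text
t 8.1 lane [  1.9 -22.8  45.6] gap 38.2 Flane [-8.37, 0.41, 4.96]
shift cm [-0.01  0.19 -0.07] rotvec [ 0.    0.1  -0.08]
1mm lane x,y,z in tool mm: [[0.086, 0.002, -0.996], [-0.996, -0.0, -0.086], [-0.0, 1.0, 0.002]]
```

View pics/s7.png

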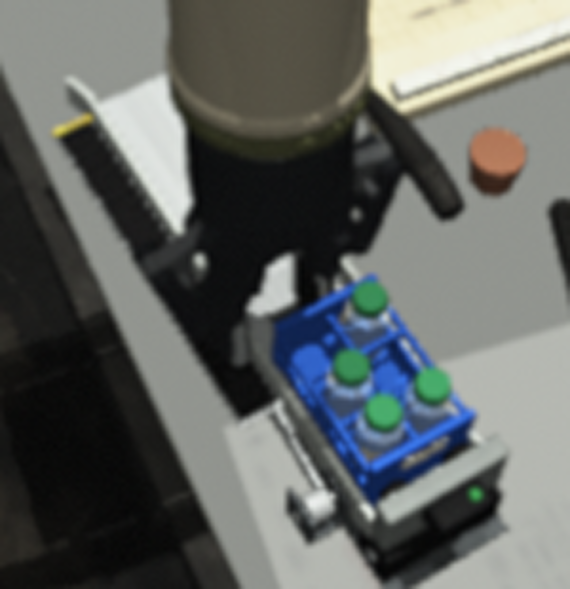

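Emit:
servo_tool(
  commands=[
    [[140,-0.02,0.2,0,0,0,0],[140,-0.03,0.4,0,0,0,0],[140,-0.05,0.6,0,0,0,0],[140,-0.05,0.6,0,0,0,0],[140,-0.4,0.57,0,0,0,0],[140,-0.8,0.53,0,0,0,0],[140,-1.3,0.49,0,0,0,0],[140,-1.8,0.45,0,0,0,0]],
  ],
)

```text
time: 8.95
tool_pos: [594.9, -25.3, 71.0]
tcp_rot: [-88.9, 85.0, -82.8]
ft_force: [0.0, -0.3, -0.5]
finger_gap: 39.0
```

Emit:
servo_tool(
  commands=[
    [[140,-1,-0.09,0,0,0,0],[140,-3,-0.26,0,0,0,0],[140,-6,-0.5,0,0,0,0],[140,-10,-0.9,0,0,0,0],[140,-13,-1.1,0,0,0,0],[140,-16,-1.4,0,0,0,0],[140,-16,-1.4,0,0,0,0]],
  ],
)

```text
time: 9.65
tool_pos: [597.3, -25.4, 238.0]
tcp_rot: [-83.0, 84.9, -76.9]
ft_force: [0.2, 0.4, 0.3]
finger_gap: 38.5
```

Run:
```python
from h import *
from bench import r
import pickle
go(r,[-60,-23.5,230])
c=r.calibration("wrist");p,d=r.snapshot("wrist");cv2.imwrite("pics/w8.png",p[:,:,::-1]);np.save("w8.npy",d);pickle.dump(c,open("w8.pkl","wb"))
p,d=r.snapshot("scene");cv2.imwrite("pics/s8.png",cv2.resize(p[225:380,230:380,::-1],None,fx=3.8,fy=3.8,interpolation=cv2.INTER_CUBIC))
```

```text
t 9.65 lane [ -2.9 -20.6 230.5] gap 38.5 Flane [-0.33, 0.26, 0.25]
shift cm [-0.46  5.7  -0.29] rotvec [-0.05  0.62  0.09]
1mm lane x,y,z in tool mm: [[0.089, 0.011, -0.996], [-0.996, 0.001, -0.089], [-0.0, 1.0, 0.011]]
```

View pics/s8.png

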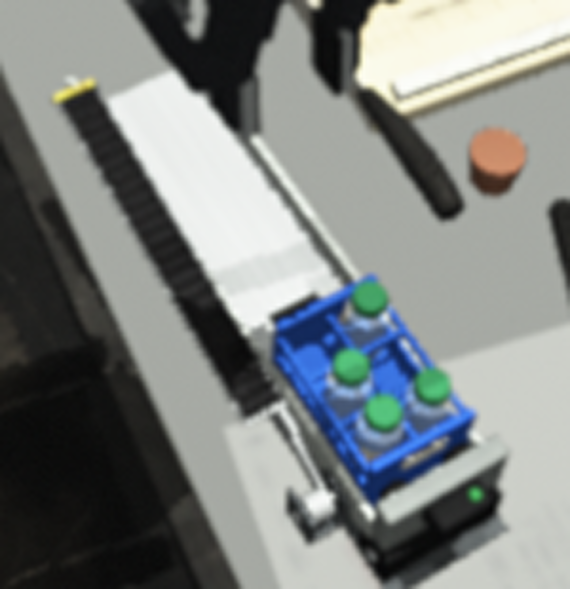

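View pics/w8.png

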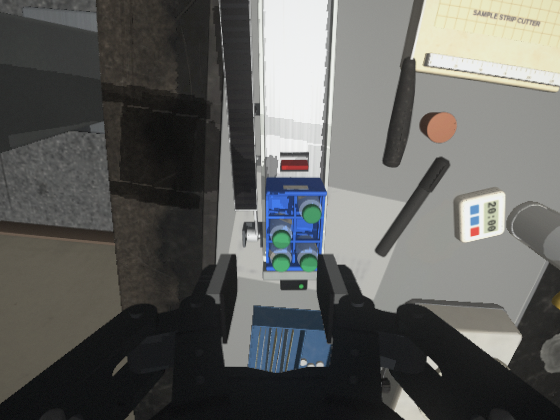

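The pedal is back up, with its yellow end at (75,90) in the crop as at the start. The wrist view shows the gate standing at (293,163), clear behind the rack, and all vials upright. One quantitative check before handing in.

Run:
```python
from h import *
import pickle
c=pickle.load(open("w8.pkl","rb"));W=cv2.imread("pics/w8.png")
u,a=cen(hsv(W,(0,150,90),(6,255,255)),(270,145,320,180));print("gate",u,a,lane(plane(c,[u],46)[0]).round(1))
# two-view check of the gate is not available (hidden in scene); rack outline
m=hsv(W,(105,120,60),(128,255,255));q=np.zeros_like(m);q[150:285,255:335]=m[150:285,255:335]
ct=max(cv2.findContours(q,0,1)[0],key=cv2.contourArea);print(cv2.boundingRect(ct))
cv2.imwrite("pics/w8c.png",cv2.resize(W[145:290,245:340],None,fx=5,fy=4,interpolation=cv2.INTER_CUBIC))
from bench import r
p,d=r.snapshot("top");T=np.ascontiguousarray(p[:,:,::-1]);cv2.imwrite("pics/t8.png",T)
S0=cv2.imread("pics/scene0.png");p,d=r.snapshot("scene");S=np.ascontiguousarray(p[:,:,::-1])
y=((22,120,120),(35,255,255))
print("yellow start/now",cen(hsv(S0,*y),(230,225,280,260)),cen(hsv(S,*y),(230,225,280,260)))
cv2.imwrite("pics/t8c.png",cv2.resize(T[190:265,295:430],None,fx=5.8,fy=5.8,interpolation=cv2.INTER_CUBIC))
```

```text
gate (293.24038461538464, 166.8846153846154) 104.0 [-0.2 -0.8 38.5]
(266, 178, 61, 93)
yellow start/now ((248.6, 248.93333333333334), 15.0) ((248.85714285714286, 248.92857142857142), 14.0)
```

View pics/w8c.png

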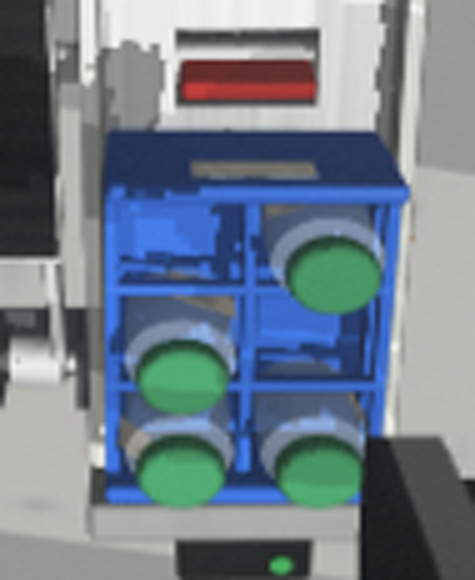

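View pics/t8.png

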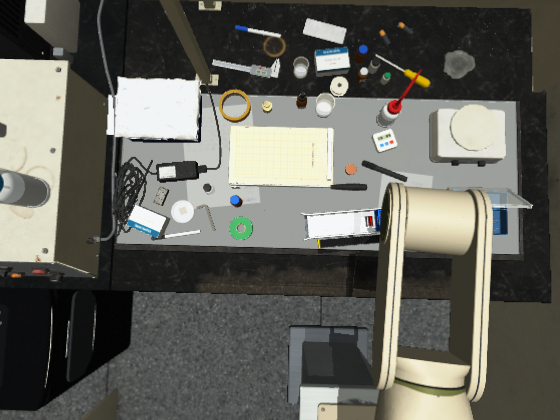

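Run:
```python
from h import *
import pickle
from bench import r
c=pickle.load(open("w8.pkl","rb"))
f=lambda x,y:(245+x/5-.4,145+y/4-.4)
for p,z in [(f(107,191),83.5),(f(408,191),83.5),(f(107,135),37.5),(f(375,135),37.5)]: print(lane(plane(c,[p],z)[0]).round(1))
s=r.sense();print(s["ft_force"].round(2),s["qd"].round(2),s["time"])
r.hand_in()
```

```text
[ 13.9 -28.3  76. ]
[14.1 28.2 76. ]
[ 14.6 -29.1  30. ]
[14.8 28.2 30. ]
[ 0.69 -0.32 -0.27] [-0.    0.58  0.78 -0.01 -0.15  0.03] 9.85
the job is handed in; nothing more can be done
```

The rack is home against the two buffers with the gate up behind it, and I handed the job in at 9.85 s. No verdict is reported.

**What I did:** I pressed the pedal level with one fingertip, using the hard stop to set the height. I kept it down while the other finger pushed the rack about 125 mm along the lane. The reaction then rose from 4.7 N to 8.4 N over 0.2 mm at the buffers. I backed off 6 mm, lifted clear and let the pedal spring up.

**Last checks:**
- **Rack position:** its rear face measures lane x 14 mm, where 14 mm is home. It is square to the lane within 0.2 mm across its width.
- **Gate:** it stands up behind the rack, and the pedal's yellow end is back within 0.3 px of its starting position.
- **Vials:** all four stand in their wells.
- **Arm:** it is about 180 mm clear of everything, and the wrist force reads only noise.
- **Other items on the mat:** by eye, those visible in the last top view had not moved. The arm hid part of the right-hand side.

**Disagreements:** The images put the mat about 7.5 mm above world z = 0, and the hard stop confirmed that to about 2 mm. The wrist camera read about 1.3 mm off sideways. Neither affected the job.

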